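# Shut the acrylic box and tip the soap carton down in front of its door

## Task

First push the small open door of the clear acrylic box fully shut while the soap carton is still standing. Then push the standing soap carton high up so that it topples and lies flat on its broad side, wholly inside the outlined bay on the stone mat in front of the door, where it keeps the door from swinging open again. Only push: do not lift or carry the carton, leave the cup and the other things standing where they are, and finish with the hand clear.

Things in the scene. Friction and masses are not known exactly. Their poses are not given: they have to be found in the camera images.
- bay (a point): centre of the outlined bay, on the top face of a fixed pale grey stone mat (150 x 370 mm, 4 mm thick, top 4 mm above the work surface). The bay is marked by a dark flush inlaid line 4 mm wide; inside the line it measures 112 mm along its own x and 200 mm along its own y. Its x points away from the robot to the acrylic box, y along the front of the box (to the robot's left), z up. The mat turns up to 0.2 rad either way
- box: fixed clear acrylic box with bright metal edges, 140 deep (its x) x 200 wide (its y) x 120 mm high, standing behind the mat. Origin at the bottom centre of its front face; x points into the box, y to the robot's left. Its front face lies about 10 to 18 mm behind the far outline of the bay, nearly parallel to it (within 0.04 rad)
- door (a joint): hinge of the box's swing door, rad: 0 is shut, flush with the front of the box; it grows as the door opens towards the robot (up to 1.4); it starts 0.7 to 1.2 open, reaching over the bay. The door stays where it is left (light friction, well under 1 N at its free edge) and has no catch or handle
- door_hinge (a point): top end of the door's upright hinge line, fixed on the front face of the box, 30 mm to the left (+y) of the middle of the face and 110 mm above the work surface
- door_corner (a point): upper free corner of the door, on its outer face. The door is a clear panel with steel edge strips, 110 mm wide from the hinge to this edge, 100 mm high, its outer face 6 mm outside the hinge line, its foot 10 mm above the work surface; shut, it runs from the hinge to the right (-y) along the box's front. When ajar, its outer face looks to the left (+y) and towards the robot, and is the face to push
- carton: brown cardboard soap carton with a paper band, 0.2 to 0.45 kg, 70 (x) x 45 (y) x 125 mm high (z), origin under its centre. It stands over the left or right end line of the bay (by chance; the pink cup at the other end), broad 70 x 125 faces looking along the bay, inner foot edge 5 to 16 mm inside the line. Pushed high on its outer face it tips over that edge at about 0.35 rad lean, then falls by itself
- carton_mid (a point): centre of the carton
- corner_a (a point): carton, middle of the 45 mm edge at its underside, on its -x side
- corner_b (a point): carton, middle of the 45 mm edge at its underside, on its +x side
- corner_c (a point): carton, middle of the 45 mm edge at its top, on its -x side
- corner_d (a point): carton, middle of the 45 mm edge at its top, on its +x side
- cup: pink plastic cup, 66 mm across the rim, 90 mm high, standing on the mat over the other end line of the bay; a bystander. Origin at the centre of its underside
- dish: terracotta soap dish with a soap, 90 x 120 mm, 29 mm high, left of the box; a bystander. Origin under its centre
- jar: closed round glass jar, 80 mm across, 100 mm high, right of the box; a bystander. Origin under its centre
- comb: flat bamboo comb, 170 mm long, 6 mm thick, lying before the mat on the robot's side; a bystander. Origin under its centre
- tray: steel hair pin tray, 70 x 140 mm, 18 mm high, before the mat on the robot's side; a bystander. Origin under its centre
- bottle: amber bottle, 60 mm across, 190 mm high, far to the left; a bystander. Origin under its centre
Not all that is in view belongs to the job. There is more than one size of the box; the job needs the middle-sized.

How it is judged:
On the way, in this order (a step that is already met when the one before it is completed fails the run):
1. the door is shut while the carton still stands (value of joint door below 0.05 rad and angle between carton's own z axis and vertical below 0.15 rad), for 0.2 s.
2. the carton lies flat inside the bay, the door shut (value of joint door below 0.05 rad and angle between the y axis of carton and the z axis of bay, either way round below 0.1 rad and x of corner_a in the frame of bay between -0.06 and 0.06 m and y of corner_a in the frame of bay between -0.104 and 0.104 m and x of corner_b in the frame of bay between -0.06 and 0.06 m and y of corner_b in the frame of bay between -0.104 and 0.104 m and x of corner_c in the frame of bay between -0.06 and 0.06 m and y of corner_c in the frame of bay between -0.104 and 0.104 m and x of corner_d in the frame of bay between -0.06 and 0.06 m and y of corner_d in the frame of bay between -0.104 and 0.104 m), for 0.2 s.
At the end, for the whole second after the job is handed in: The door is within 0.05 rad of shut, and the carton is at rest on its broad side (within 0.1 rad of flat) with all its corners inside the outlined bay (reaching onto the 4 mm line is allowed) (all of step 2 and linear speed of carton below 0.02 m/s and angular speed of carton below 0.2 rad/s); the robot touches nothing.
It fails at once if the carton is lifted or carried (height (world z) of carton_mid above 0.085 m or (angle between carton's own z axis and vertical above 1.3 rad and height (world z) of carton_mid above 0.06 m)).
It fails at once if a bystander is moved more than 20 mm or tipped (distance of any of cup, dish, jar, comb, tray, bottle from where it was at the start of the episode above 0.02 m or angle between any of cup, dish, jar, comb, tray, bottle's own z axis and vertical above 0.3 rad).
It also fails if it takes over 48 s, if anything falls off the work surface, if the arm or the gripper's body presses on something with over 40 N, if the wrist force passes 120 N, or if a joint passes its speed limit or range.

## Robot

A 6-joint arm with a two-finger parallel gripper is mounted at the origin on the work surface. World frame = base frame: x ahead of the robot, y to its left, z up, the work surface at z = 0. Lengths are in m, angles in rad, forces in N, time in s.
With the tool pointing down it reaches from about 0.325 to 0.85 m from the base axis. Payload 15.5 kg.
Tool frame: the origin (TCP) lies on the mounting face of the last link; the fingertips stand 191 mm ahead of it and the grasp point (between the pads) lies 172 mm ahead of it; z points along the fingers, y is the direction in which the jaws open and shut (so a half turn about z gives the same grasp; the last joint's range is limited). The gripper opens to 91 mm and grips with 3 to 60 N. Pads are 32 mm wide; open, the fingers measure 118 mm over their backs; the gripper's body (76 mm by 178 mm) begins 60 mm behind the grasp point.
Start: joints at [-0.096, 0.494, 1.345, -0, 1.302, -0.096], TCP at [0.625, 0, 0.405] pointing down, gripper open.
Joint ranges: [-2.91, 2.91], [-0.82, 2.16], [0.22, 2.67], [-1.22, 4.37], [0.12, 2.79], [-3.08, 3.08]. Speed limits (rad/s): [1.89, 1.89, 2.57, 3.01, 3.01, 3.01].

## Interface

Orientations are given as [roll, pitch, yaw] about the fixed x, y, z axes, in that order (R = Rz(yaw) Ry(pitch) Rx(roll)).
In Python, from station import manip gives the robot as it stands.
- The arm moves only by the tool step_arm, never from a script. Its arguments are lists of equal length, an entry for each row: "jaw": the gripper's target within -1 to 1 (shut at 1, half-way at 0, fully open at -1); "delta_pos": the shift along the world's x, y, z in m, a list of three; "rot": the turn, a rotation vector about the world's x, y, z in degrees, a list of three. A call has 1 to 5 rows; each row shifts and turns the commanded pose from where the row before left it; what a row does not reach is not made up. A row lasts 1/8 s, in which the tool goes at most 62.5 mm and 10.7 degrees, less where a joint would pass 70% of its speed; a pose out of reach is approached as far as the arm can. A call is refused whole if a number of a shift passes 0.0625 or a number of a turn 10.7, either way. A call with a gripper value outside its range is refused whole. The fingers move at their own pace and stop on an object; "force" is the grip in N (left out, the last holds). Time passes only in rows, so rows that do not move let the fingers close. It gives the time, the measured TCP pose, the force and the opening at its end, in the units of the state.
- manip.state(): the state, without advancing time (a new reading comes with each control period).
- manip.read_camera(name): name is "scene" or "side" or "wrist"; returns a dict with "frame" (384x512x3 uint8, red, green, blue), "camera_matrix" (3x3 intrinsics, pixels), "dist" ([k1, k2, p1, p2, k3] as OpenCV has them; the pictures are not rectified), "world_to_cam" (4x4, takes a point from world to camera coordinates). Camera axes: x right, y up, looking along -z (the intrinsics and any distortion apply to the point x, -y, -z); pixel columns grow to the right and rows downward; lengths in m; the calibration is good to about 2 mm. A picture is of the moment at which its call begins. There is no depth.
- manip.hand_in(): hands the job in, once; it reports no verdict.
The state is a dict: "clock": time; "joint_positions": joint angles; "dq": joint speeds; "joint_efforts": joint torques, N m; "tcp_pos": TCP position; "ee_rot": TCP orientation; "force": force on the tool from outside, world axes, zero at the start; "ft_torque": the same for the moment, N m; "width": opening from 0.0 (shut) to 1.0 (fully open).
Only numpy, scipy, OpenCV 4.12 (cv2) and the standard library are available. Lean on these libraries where they do the work, as an engineer would, in place of code of your own. Each camera call takes 0.05 s, during which the arm holds its last target.

## Working session

There is one attempt and no reset: what is moved stays moved. The work goes in short steps, Python scripts to look and compute and a tool call to move; the robot and the scene stay as the last step left them, time stands still between calls to the robot, and variables do not carry over. Pictures are saved under pics/ and viewed, and the job is handed in when it is done.

Besides the shell and the picture viewer there is one more tool, called after "Request:" as a command line: name --argument value ..., lists and objects as JSON in quotes. step_arm: Moves the arm, as the interface text tells. Its arguments: {"type":"object","properties":{"jaw":{"type":"array","items":{"type":"number"}},"delta_pos":{"type":"array","items":{"type":"array","items":{"type":"number"}}},"rot":{"type":"array","items":{"type":"array","items":{"type":"number"}}},"force":{"type":"number"}},"required":["jaw","delta_pos","rot"]}

```bash
mkdir -p pics; ls; python3 - <<'E'
from station import manip
import cv2
for n in ["scene","side","wrist"]:
    d=manip.read_camera(n); cv2.imwrite(f"pics/{n}0.png",cv2.resize(d["frame"][:,:,::-1],(800,600),interpolation=cv2.INTER_CUBIC))
    import numpy as np, pickle
    pickle.dump(d,open(f"{n}0.pkl","wb"))
    print(n,d["camera_matrix"].round(1).tolist(),d["dist"],d["world_to_cam"].round(3).tolist())
print(manip.state())
E
```

```text
pics
scene [[491.0, 0.0, 247.8], [0.0, 491.0, 189.6], [0.0, 0.0, 1.0]] [-0.13234011  0.          0.          0.          0.        ] [[0.861, 0.509, -0.006, -0.455], [-0.391, 0.669, 0.632, 0.103], [0.326, -0.542, 0.775, -1.705], [0.0, 0.0, 0.0, 1.0]]
side [[475.1, 0.0, 251.7], [0.0, 475.1, 192.4], [0.0, 0.0, 1.0]] [0.01543707 0.         0.         0.         0.        ] [[-0.8, -0.599, -0.021, 0.452], [0.289, -0.417, 0.862, -0.217], [-0.525, 0.684, 0.507, -1.323], [0.0, 0.0, 0.0, 1.0]]
wrist [[302.9, 0.0, 261.2], [0.0, 302.9, 198.2], [0.0, 0.0, 1.0]] [-0.02972736  0.          0.          0.          0.        ] [[1.0, -0.001, 0.0, -0.626], [0.001, 0.957, -0.291, 0.031], [-0.0, 0.291, 0.957, -0.391], [0.0, 0.0, 0.0, 1.0]]
{'clock': 0.15, 'joint_positions': array([-9.54866650e-02,  4.94087860e-01,  1.34594649e+00, -4.26216060e-06,
        1.30250675e+00, -9.55140326e-02]), 'dq': array([ 0.00265141, -0.0016733 , -0.00085489,  0.00037242, -0.00010002,
        0.00018158]), 'joint_efforts': array([ 1.45823004e-03, -8.79202652e+01, -3.82049453e+01,  7.07547739e-02,
        5.02106908e-02, -1.00879424e-04]), 'tcp_pos': array([6.24905322e-01, 1.99348926e-05, 4.04260009e-01]), 'ee_rot': array([-3.14064813e+00, -8.63628230e-05,  1.57082479e+00]), 'force': array([-0.48195322, -0.37743213, -0.44838507]), 'ft_torque': array([-6.06560398e-02, -2.93512643e-06,  5.85551338e-02]), 'width': 1.0023951345118396}
```

View pics/scene0.png

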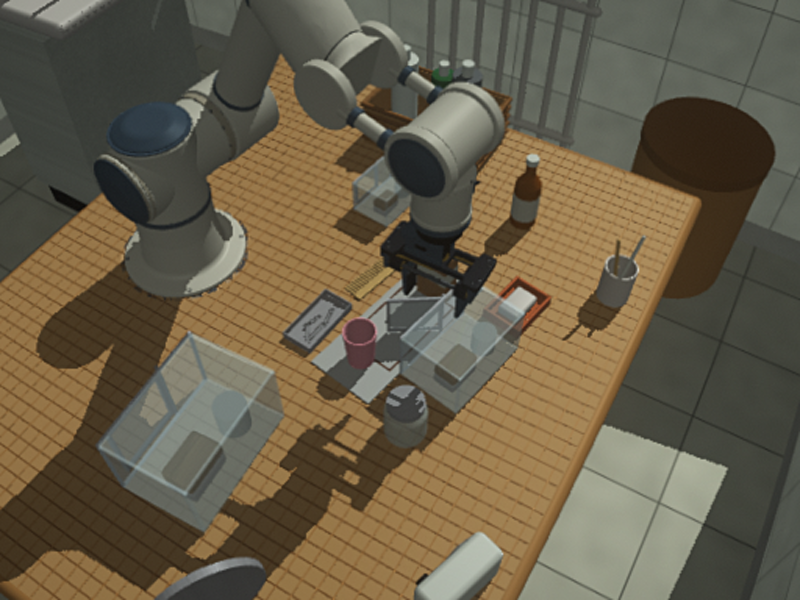

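View pics/side0.png

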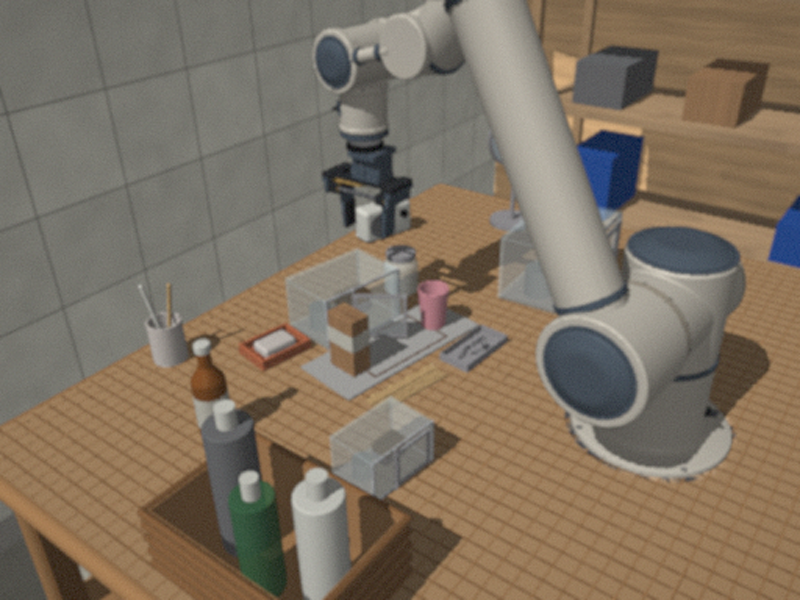

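View pics/wrist0.png

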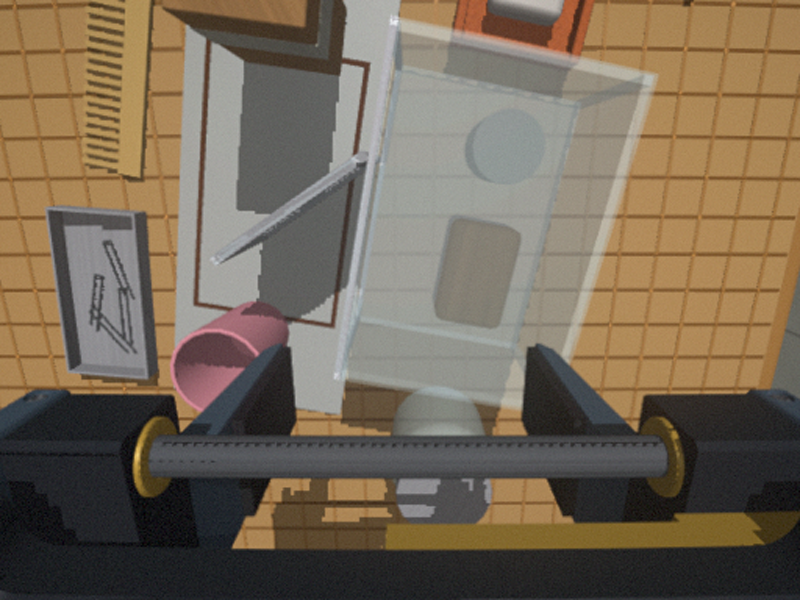

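The side view shows the middle box at about (345,290), with the carton at (350,340) on its left end. The cup is at (433,303) and the door is ajar over the bay. The wrist view shows the bay outline corners near (368,63), (333,325) and (195,303). The door runs from (362,158) to (215,262).

```bash
cat > h.py <<'E'
import numpy as np, cv2, pickle
def load(f): return pickle.load(open(f,"rb"))
def ray(d,p):
    u=cv2.undistortPoints(np.array([[p]],float),d["camera_matrix"],d["dist"])[0,0]
    T=d["world_to_cam"]; R=T[:3,:3]; c=-R.T@T[:3,3]
    return c,R.T@np.array([u[0],-u[1],-1.])
def onz(d,p,z):
    c,r=ray(d,p); return c+r*(z-c[2])/r[2]
def two(d1,p1,d2,p2):
    c1,r1=ray(d1,p1);c2,r2=ray(d2,p2)
    s=np.linalg.lstsq(np.stack([r1,-r2],1),c2-c1,rcond=None)[0]
    a=c1+s[0]*r1;b=c2+s[1]*r2
    return (a+b)/2,np.linalg.norm(a-b)
def proj(d,X):
    X=np.atleast_2d(X); T=d["world_to_cam"]; P=X@T[:3,:3].T+T[:3,3]; P=P*[1,-1,-1]
    return cv2.projectPoints(P,np.zeros(3),np.zeros(3),d["camera_matrix"],d["dist"])[0][:,0]
def crop(d,x0,y0,w,h,s,out):
    c=d["frame"][y0:y0+h,x0:x0+w,::-1]; c=cv2.resize(c,None,fx=s,fy=s,interpolation=cv2.INTER_CUBIC); cv2.imwrite(out,c)
E
python3 - <<'E'
from h import *
w=load("wrist0.pkl");s=load("side0.pkl")
crop(w,95,0,190,145,4.1,"pics/w0c.png")
crop(s,180,150,135,105,5.6,"pics/s0c.png")
E
```

```text
(no output)
```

View pics/w0c.png

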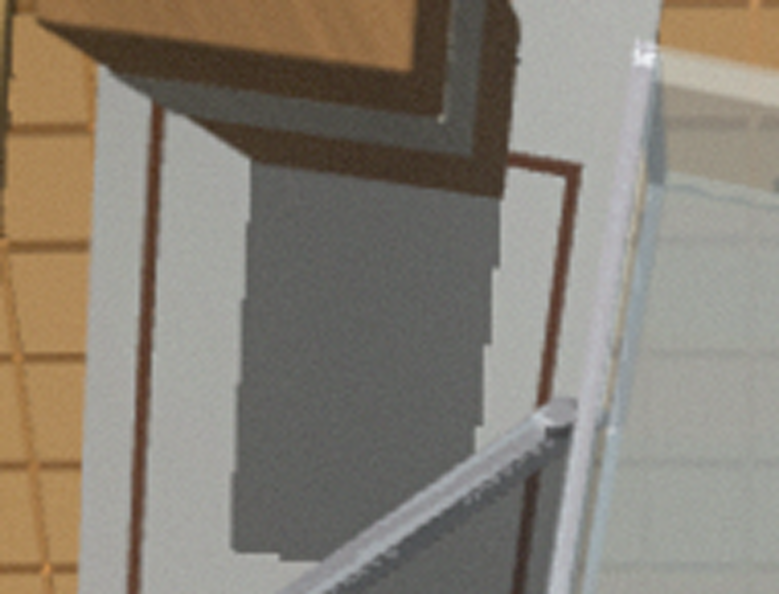

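View pics/s0c.png

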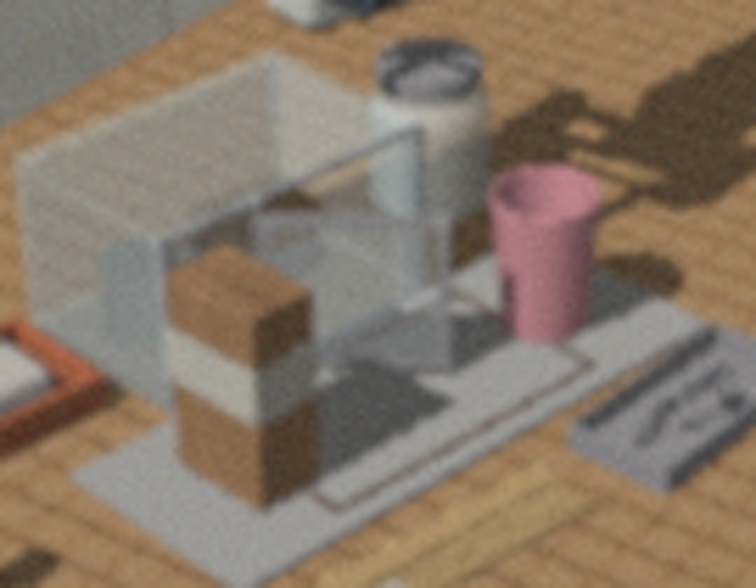

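The wrist crop shows the carton's inner foot corners at about (252,160) and (500,197) and the bay's far-left line corner at about (575,168). In the side crop, the carton's outer foot edge runs from (182,460) to (265,508).

```bash
python3 - <<'E'
from h import *
w=load("wrist0.pkl");s=load("side0.pkl")
np.set_printoptions(precision=4,suppress=True)
wc=lambda u,v:((u+.5)/4.1+95-.5,(v+.5)/4.1-.5)
wf=lambda u,v:(u*.64,v*.64)
sc=lambda u,v:(u/5.6+180,v/5.6+150)
FL=onz(w,wc(575,168),.004)[:2];FR=onz(w,wf(334,325),.004)[:2];NR=onz(w,wf(196,304),.004)[:2]
print("bay corners",FL,FR,NR,"sizes",np.linalg.norm(FL-FR),np.linalg.norm(FR-NR))
y=(FL-FR)/np.linalg.norm(FL-FR); yaw=np.arctan2(-y[0],y[1]); print("yaw",yaw, "from x",np.arctan2(*(FR-NR)[::-1]))
c=(FL+NR)/2; print("centre",c)
R=np.array([[np.cos(yaw),np.sin(yaw)],[-np.sin(yaw),np.cos(yaw)]])
def rep(n,p): print(n,p,"bay",R@(p[:2]-c))
rep("cart inner far foot",onz(w,wc(500,197),.004))
rep("cart inner near foot",onz(w,wc(252,160),.004))
rep("cart inner far top",onz(w,wc(412,72),.129))
rep("cart inner near top",onz(w,wc(40,22),.129))
for n,p,z in [("on foot",(265,508),.004),("of foot",(182,460),.004),("in near foot",(318,480),.004),("of top",(168,278),.129),("if top",(228,246),.129),("in top",(312,292),.129),("on top",(256,322),.129)]:
    rep("side "+n,onz(s,sc(*p),z))
rep("box FL top",onz(w,wc(645,50),.12))
rep("box FR top",onz(w,wf(340,378),.12))
rep("hinge",onz(w,wf(364,157),.11))
rep("door corner",onz(w,wf(214,263),.11))
rep("cup rim lo", onz(w,wf(172,362),.09)); rep("cup rim c", onz(w,wf(225,365),.094))
rep("cup base s", onz(s,sc(550,340),.004)); rep("cup rim c s", onz(s,sc(547,187),.094))
rep("dish corner", onz(w,wf(455,30),.029)); 
E
```

```text
bay corners [0.5963 0.1553] [ 0.5632 -0.0458] [ 0.4479 -0.0271] sizes 0.20374463667343384 0.11683811445343209
yaw -0.16287627355120324 from x -0.16078229487561327
centre [0.5221 0.0641]
cart inner far foot [0.5751 0.1479 0.004 ] bay [0.0388 0.0913]
cart inner near foot [0.5064 0.158  0.004 ] bay [-0.0307  0.0901]
cart inner far top [0.5766 0.1478 0.129 ] bay [0.0402 0.0915]
cart inner near top [0.5089 0.157  0.129 ] bay [-0.0281  0.0895]
side on foot [0.5105 0.1975 0.004 ] bay [-0.033   0.1298]
side of foot [0.5775 0.1893 0.004 ] bay [0.0344 0.1326]
side in near foot [0.503  0.1603 0.004 ] bay [-0.0344  0.0919]
side of top [0.5715 0.1957 0.129 ] bay [0.0275 0.1379]
side if top [0.5668 0.1515 0.129 ] bay [0.0299 0.0935]
side in top [0.4993 0.1627 0.129 ] bay [-0.0385  0.0937]
side on top [0.5047 0.2027 0.129 ] bay [-0.0396  0.134 ]
box FL top [0.619  0.1536 0.12  ] bay [0.0811 0.1041]
box FR top [ 0.5844 -0.0404  0.12  ] bay [ 0.0785 -0.093 ]
hinge [0.6018 0.088  0.11  ] bay [0.0748 0.0365]
door corner [0.5117 0.0289 0.11  ] bay [-0.0046 -0.0364]
cup rim lo [ 0.4664 -0.0429  0.09  ] bay [-0.0376 -0.1146]
cup rim c [ 0.504  -0.0433  0.094 ] bay [-0.0004 -0.1088]
cup base s [ 0.4782 -0.0323  0.004 ] bay [-0.0276 -0.1022]
cup rim c s [ 0.4953 -0.0533  0.094 ] bay [-0.0073 -0.1201]
dish corner [0.6576 0.171  0.029 ] bay [0.1164 0.1275]
```

Request:
step_arm --jaw '[1,1,1,1,1]' --delta_pos '[[-0.049,0.0255,0],[-0.049,0.0255,0],[-0.048,0.025,0],[0,0,-0.04],[0,0,0]]' --rot '[[0,0,-4.8],[0,0,-4.8],[0,0,0],[0,0,0],[0,0,0]]' --force 20

```text
clock: 0.78
tcp_pos: [0.4781, 0.0762, 0.3633]
ee_rot: [-3.138, 0.001, 1.404]
force: [0.8, 0.3, 0.8]
width: 0.481
```

Request:
step_arm --jaw '[1,1,1,1]' --delta_pos '[[0,0,-0.04],[0,0,-0.03],[0,0,-0.032],[0,0,0]]' --rot '[[0,0,0],[0,0,0],[0,0,0],[0,0,0]]'

```text
clock: 1.27
tcp_pos: [0.4794, 0.0757, 0.262]
ee_rot: [-3.139, 0.001, 1.403]
force: [-0.1, 0.4, 0.6]
width: 0.047
```

```bash
cat > shot.py <<'E'
import sys,pickle,cv2
from station import manip
k=sys.argv[1]
for n in sys.argv[2:]:
    d=manip.read_camera(n); pickle.dump(d,open(f"{n}{k}.pkl","wb"))
    cv2.imwrite(f"pics/{n}{k}.png",cv2.resize(d["frame"][:,:,::-1],(800,600),interpolation=cv2.INTER_CUBIC))
s=manip.state(); print(s["clock"],s["tcp_pos"].round(4),s["force"].round(2),round(s["width"],3))
E
python3 shot.py 1 wrist side
```

```text
1.375 [0.4799 0.0758 0.2638] [0.66 0.26 0.49] 0.003
```

View pics/wrist1.png

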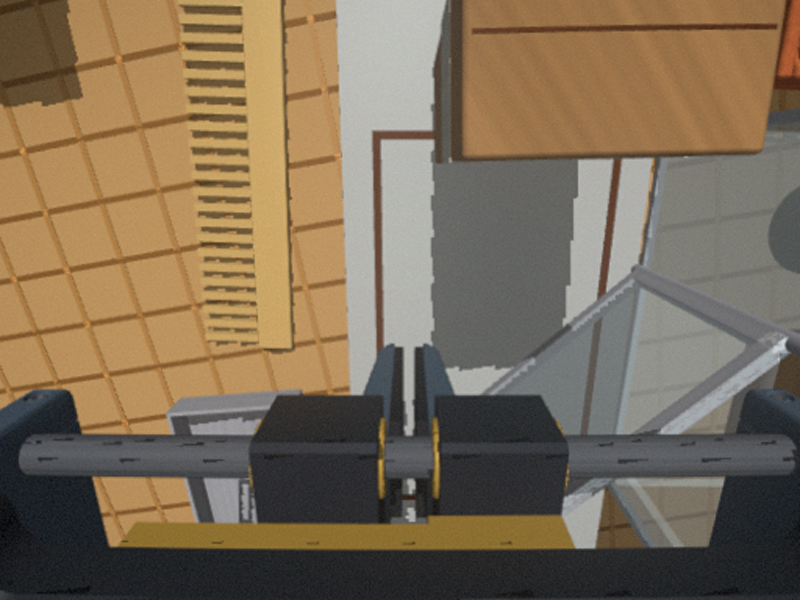

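View pics/side1.png

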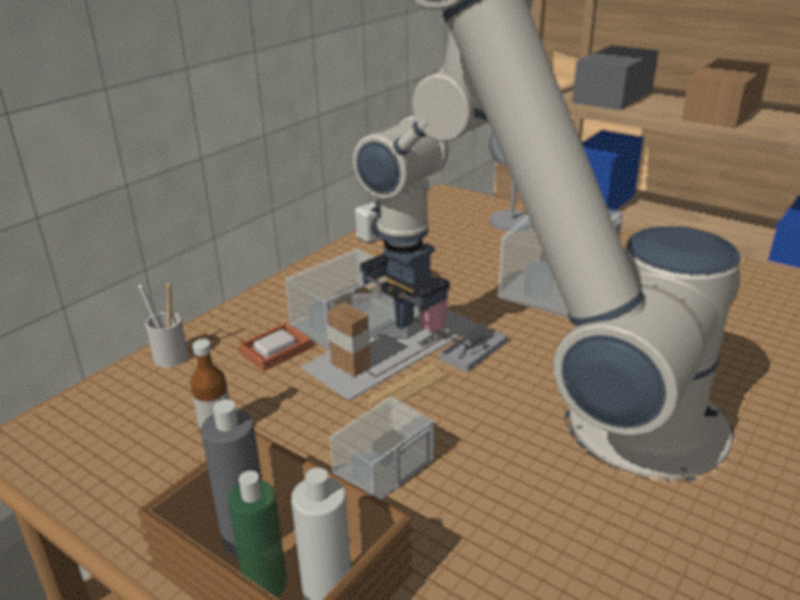

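The closed fingers are at about (405,370) in the wrist view, between the carton and the ajar door at about (640,270). The carton is still standing, so I'm pushing the door now.

Request:
step_arm --jaw '[1,1,1,1,1]' --delta_pos '[[0.0387,-0.0114,0],[0.0231,-0.0139,0],[0.0124,-0.0172,0],[0.0074,-0.0164,0],[0,0,0]]' --rot '[[0,0,0],[0,0,0],[0,0,0],[0,0,0],[0,0,0]]'

```text
clock: 2.0
tcp_pos: [0.5606, 0.0159, 0.2631]
ee_rot: [3.141, 0.0, 1.402]
force: [-0.5, 0.2, -0.7]
width: 0.005
```

```bash
python3 shot.py 2 wrist scene
```

```text
2.1 [0.56   0.017  0.2628] [-0.56  0.69  0.26] 0.006
```

View pics/wrist2.png

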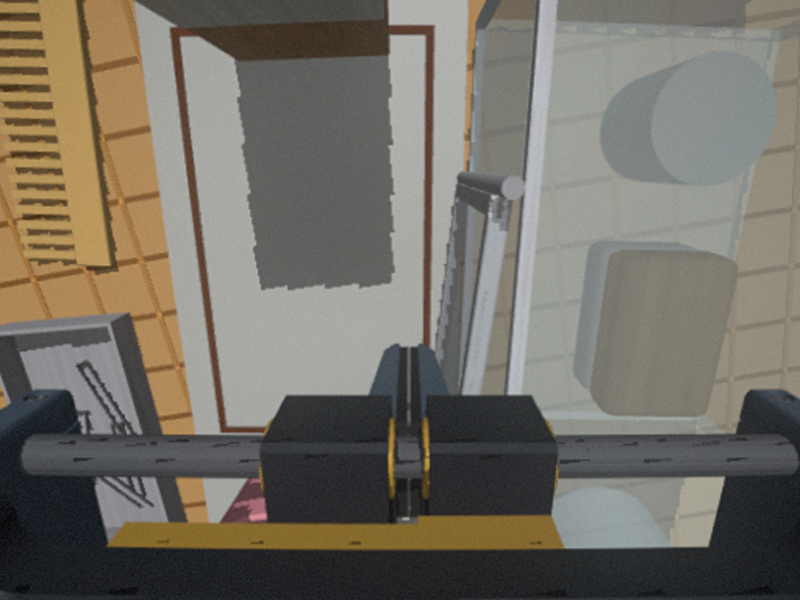

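The wrist view shows the door nearly shut, with its top edge running from the hinge at (510,190) to about (475,390), so I'm creeping on.

Request:
step_arm --jaw '[1,1,1]' --delta_pos '[[0.005,-0.001,0],[0.004,-0.001,0],[0,0,0]]' --rot '[[0,0,0],[0,0,0],[0,0,0]]'

```text
clock: 2.48
tcp_pos: [0.5699, 0.0153, 0.2627]
ee_rot: [3.141, -0.0, 1.404]
force: [0.3, 0.3, -0.2]
width: 0.003
```

Request:
step_arm --jaw '[1,1,1]' --delta_pos '[[0.003,-0.0005,0],[0.002,-0.0005,0],[0,0,0]]' --rot '[[0,0,0],[0,0,0],[0,0,0]]'

```text
clock: 2.85
tcp_pos: [0.5723, 0.0147, 0.2624]
ee_rot: [-3.135, 0.0, 1.403]
force: [-19.3, 5.3, 14.6]
width: 0.004
```

```bash
python3 shot.py 3 wrist
```

```text
2.9 [0.5722 0.0147 0.2623] [-19.74   4.8   15.62] 0.006
```

View pics/wrist3.png

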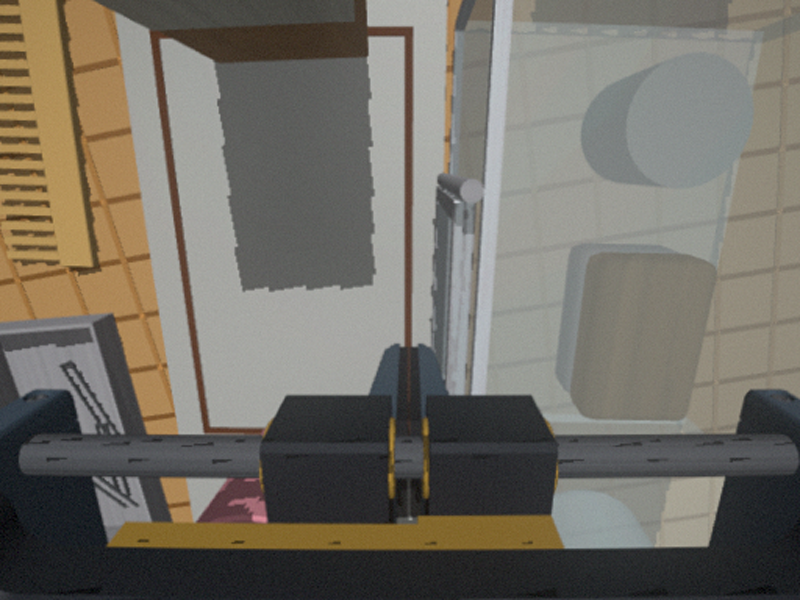

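The force rose to 20 N, so the door is against its stop. I'm backing off and rising to check it from above.

Request:
step_arm --jaw '[1,1,1,1,1]' --delta_pos '[[-0.006,0.001,0],[-0.04,0.0065,0],[0,0,0.06],[0,0,0.06],[0.02,-0.04,0.03]]' --rot '[[0,0,0],[0,0,0],[0,0,0],[0,0,0],[0,0,0]]'

```text
clock: 3.52
tcp_pos: [0.5483, -0.0172, 0.4162]
ee_rot: [3.138, -0.001, 1.406]
force: [1.3, 0.5, -0.9]
width: 0.004
```

```bash
python3 shot.py 4 wrist side; python3 - <<'E'
from h import *
crop(load("side4.pkl"),180,150,135,105,5.6,"pics/s4c.png")
E
```

```text
3.625 [ 0.5506 -0.0209  0.4165] [0.55 0.77 0.65] 0.003
```

View pics/wrist4.png

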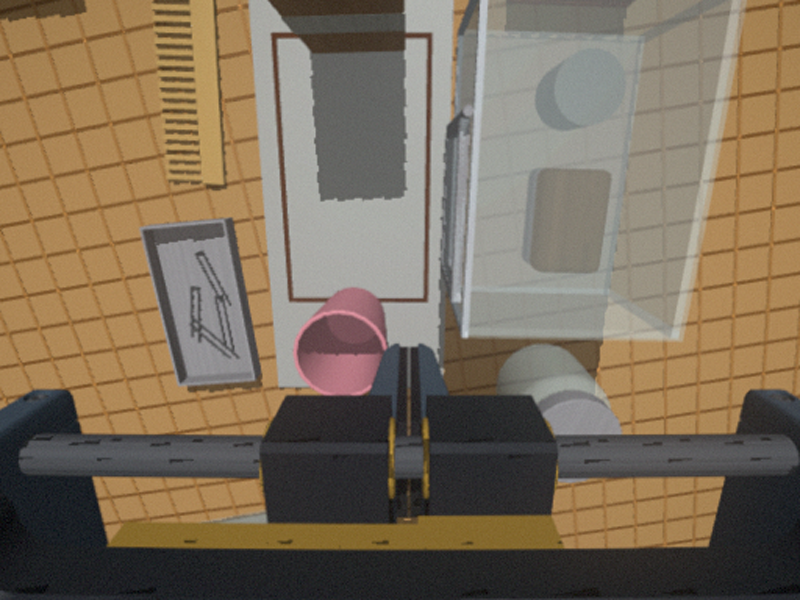

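View pics/s4c.png

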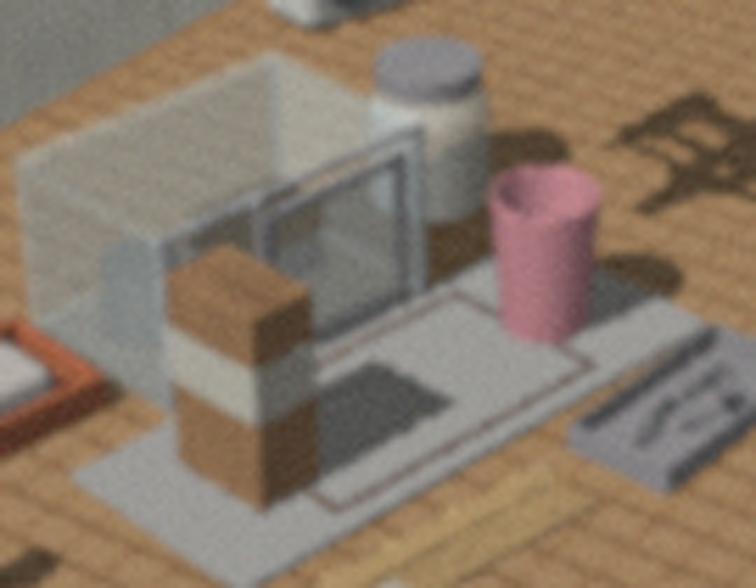

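```bash
python3 - <<'E'
from h import *
crop(load("wrist4.pkl"),270,55,60,145,4.1,"pics/w4c.png")
E
```

```text
(no output)
```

View pics/w4c.png

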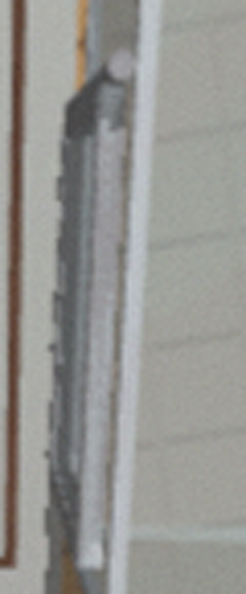

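The crop shows the door's top outer edge from about (99,130) to (79,565) and the box's rim from about (136,60) to (108,590).

```bash
python3 - <<'E'
from h import *
w=load("wrist4.pkl");f=lambda u,v:((u+.5)/4.1+270-.5,(v+.5)/4.1+55-.5)
def ang(a,b,z):
    A=onz(w,f(*a),z);B=onz(w,f(*b),z);v=A-B; print(A.round(4),B.round(4),np.linalg.norm(v).round(4));return np.arctan2(-v[0],v[1])
a=ang((99,130),(79,565),.11);a2=ang((124,130),(103,565),.11);b=ang((136,60),(108,590),.12);print(a,a2,b,"door angle",a-b,a2-b)
W=lambda u,v:(u*.64,v*.64)
FL=onz(w,W(430,36),.004)[:2];FR=onz(w,W(427,299),.004)[:2];NR=onz(w,W(290,299),.004)[:2];NL=onz(w,W(276,36),.004)[:2]
print((FL+NR)/2,(FR+NL)/2,FL,FR,NR,NL)
E
```

```text
[0.5959 0.0769 0.11  ] [ 0.5779 -0.0195  0.11  ] 0.0981
[0.6012 0.076  0.11  ] [ 0.5835 -0.0205  0.11  ] 0.0981
[0.6041 0.0888 0.12  ] [ 0.5832 -0.0237  0.12  ] 0.1144
-0.18453029033932888 -0.18134989348053304 -0.18443350886531037 door angle -9.678147401850912e-05 0.003083615384777333
[0.52164903 0.06375528] [0.52332569 0.06353118] [0.59638249 0.15384489] [ 0.56292919 -0.04593532] [ 0.44691556 -0.02633434] [0.48372218 0.17299767]
```

The door reads shut, within 0.003 rad, and the carton still stands. Next I check the bottle's clearance before moving to the carton's outer side.

```bash
python3 - <<'E'
from h import *
s=load("side4.pkl");print(onz(s,(203*.64,345*.64),.19))
s=load("scene0.pkl");print(onz(s,(533*.64,160*.64),.19))
E
```

```text
[0.60247391 0.46674291 0.19      ]
[0.61710157 0.45736173 0.19      ]
```

Request:
step_arm --jaw '[0.4,0.4,0.4,0.4,0.4]' --delta_pos '[[0,0.052,0],[0,0.052,0],[0.002,0.052,0],[0,0.052,0],[0,0.052,0]]' --rot '[[0,0,0],[0,0,0],[0,0,0],[0,0,0],[0,0,0]]'

```text
clock: 4.25
tcp_pos: [0.5502, 0.2434, 0.4123]
ee_rot: [-3.141, 0.0, 1.403]
force: [1.8, -0.5, 0.2]
width: 0.3
```

Request:
step_arm --jaw '[0.4,0.4,0.4,0.4]' --delta_pos '[[0,0,-0.05],[0,0,-0.05],[0,0,-0.018],[0,0,0]]' --rot '[[0,0,0],[0,0,0],[0,0,0],[0,0,0]]'

```text
clock: 4.75
tcp_pos: [0.5501, 0.2416, 0.2931]
ee_rot: [-3.139, 0.001, 1.403]
force: [0.9, 0.9, 0.5]
width: 0.303
```

```bash
python3 shot.py 5 side scene; python3 - <<'E'
from h import *
crop(load("side5.pkl"),160,120,160,120,5,"pics/s5c.png")
crop(load("scene5.pkl"),200,120,160,120,5,"pics/c5c.png")
E
```

```text
4.85 [0.5508 0.2418 0.2953] [ 0.25 -0.35 -0.54] 0.303
```

View pics/s5c.png

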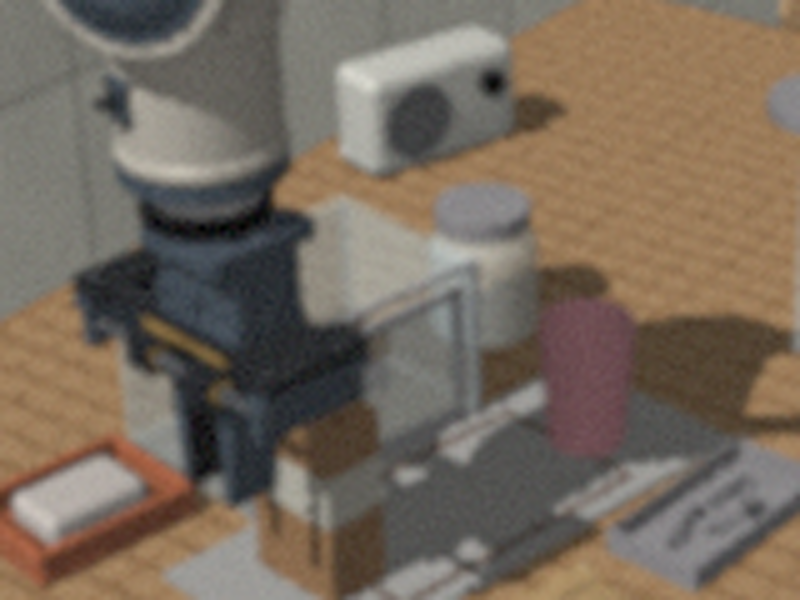

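View pics/c5c.png

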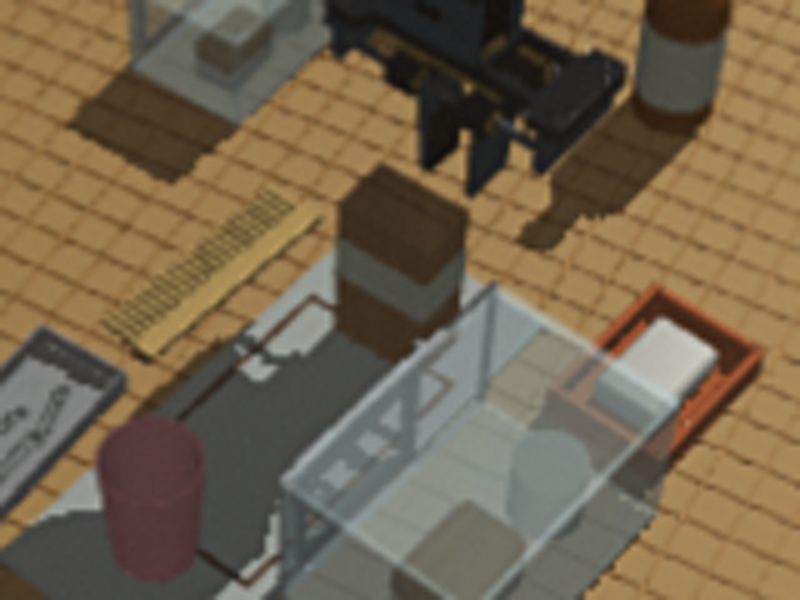

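The jaw is clear of the carton's outer face, with the carton upright and the door shut in the scene view. Now I push.

Request:
step_arm --jaw '[0.4,0.4,0.4,0.4,0.4]' --delta_pos '[[-0.001,-0.0242,0],[-0.001,-0.0079,0],[-0.0013,-0.0079,0],[-0.0013,-0.0079,0],[0,0,0]]' --rot '[[0,0,0],[0,0,0],[0,0,0],[0,0,0],[0,0,0]]'

```text
clock: 5.48
tcp_pos: [0.5459, 0.1933, 0.2948]
ee_rot: [-3.141, 0.0, 1.403]
force: [-0.2, 0.4, -0.5]
width: 0.299
```

```bash
python3 shot.py 6 side scene; python3 - <<'E'
from h import *
crop(load("side6.pkl"),160,120,160,120,5,"pics/s6c.png")
crop(load("scene6.pkl"),200,120,160,120,5,"pics/c6c.png")
E
```

```text
5.575 [0.546  0.1939 0.2947] [0.27 1.12 0.18] 0.297
```

View pics/s6c.png

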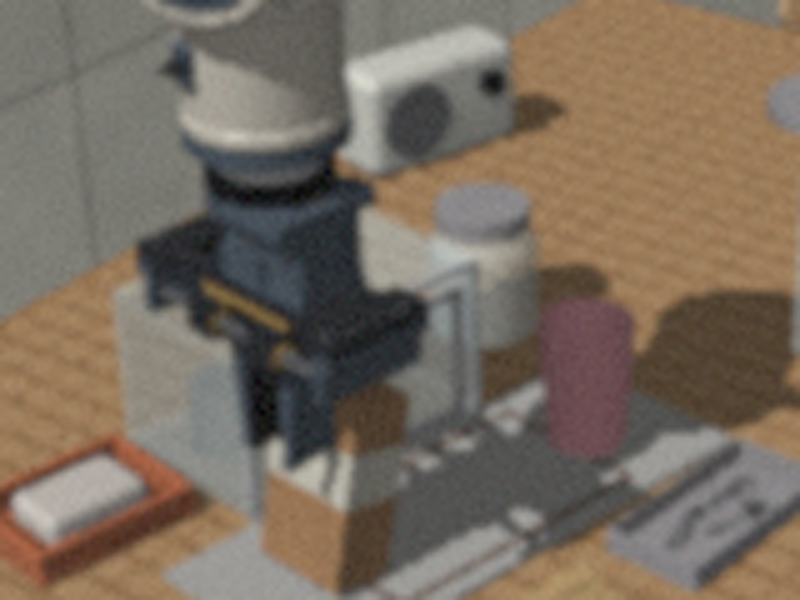

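View pics/c6c.png

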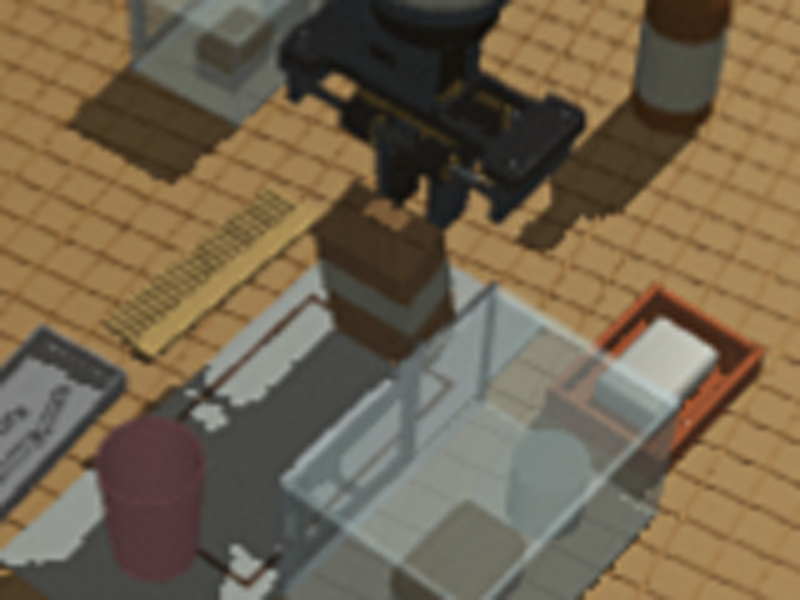

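The carton is leaning around its inner foot edge, which has not shifted (scene crop: top at about (385,215), foot at about (395,360)). I continue to the tipping point.

Request:
step_arm --jaw '[0.4,0.4,0.4,0.4,0.4]' --delta_pos '[[-0.0013,-0.0079,0],[-0.0013,-0.0079,0],[-0.0013,-0.0079,0],[0,0,0],[0,0,0]]' --rot '[[0,0,0],[0,0,0],[0,0,0],[0,0,0],[0,0,0]]'

```text
clock: 6.2
tcp_pos: [0.5422, 0.17, 0.2948]
ee_rot: [3.142, -0.0, 1.403]
force: [1.2, -0.8, 0.3]
width: 0.303
```

```bash
python3 shot.py 7 side scene; python3 - <<'E'
from h import *
crop(load("side7.pkl"),160,120,160,120,5,"pics/s7c.png")
crop(load("scene7.pkl"),200,120,160,120,5,"pics/c7c.png")
E
```

```text
6.3 [0.5421 0.1701 0.2947] [-0.14 -0.45 -0.06] 0.299
```

View pics/s7c.png

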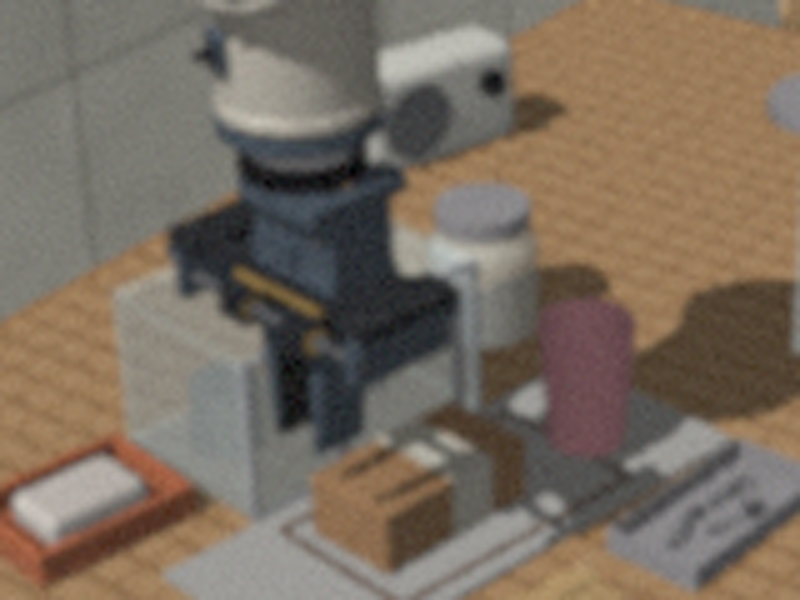

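View pics/c7c.png

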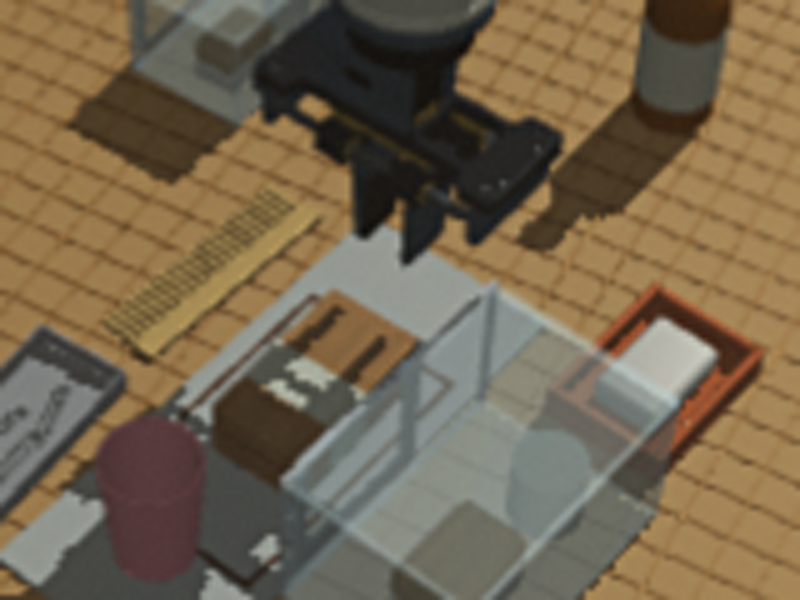

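The carton has toppled flat inside the outline, and the cup is still standing (side crop at (585,375)). I raise the hand clear and verify from above.

Request:
step_arm --jaw '[0.4,0.4,0.4,0.4,0.4]' --delta_pos '[[0,0,0.06],[0,0,0.06],[0,-0.06,0.02],[0,-0.06,0],[0,-0.06,0]]' --rot '[[0,0,0],[0,0,0],[0,0,0],[0,0,0],[0,0,0]]'

```text
clock: 6.92
tcp_pos: [0.5419, -0.0107, 0.435]
ee_rot: [3.14, -0.0, 1.404]
force: [0.6, 0.6, 1.0]
width: 0.301
```

Request:
step_arm --jaw '[0.4,0.4,0.4]' --delta_pos '[[0,-0.03,0.03],[0,0,0],[0,0,0]]' --rot '[[0,0,0],[0,0,0],[0,0,0]]'

```text
clock: 7.3
tcp_pos: [0.542, -0.0388, 0.4641]
ee_rot: [-3.141, -0.0, 1.403]
force: [-0.3, 0.6, -0.7]
width: 0.303
```

```bash
python3 shot.py 8 wrist side; python3 - <<'E'
from h import *
crop(load("side8.pkl"),180,150,135,105,5.6,"pics/s8c.png")
crop(load("wrist8.pkl"),160,0,170,260,2.3,"pics/w8c.png")
E
```

```text
7.4 [ 0.542  -0.0383  0.4637] [-0.3  -0.09  0.14] 0.298
```

View pics/wrist8.png

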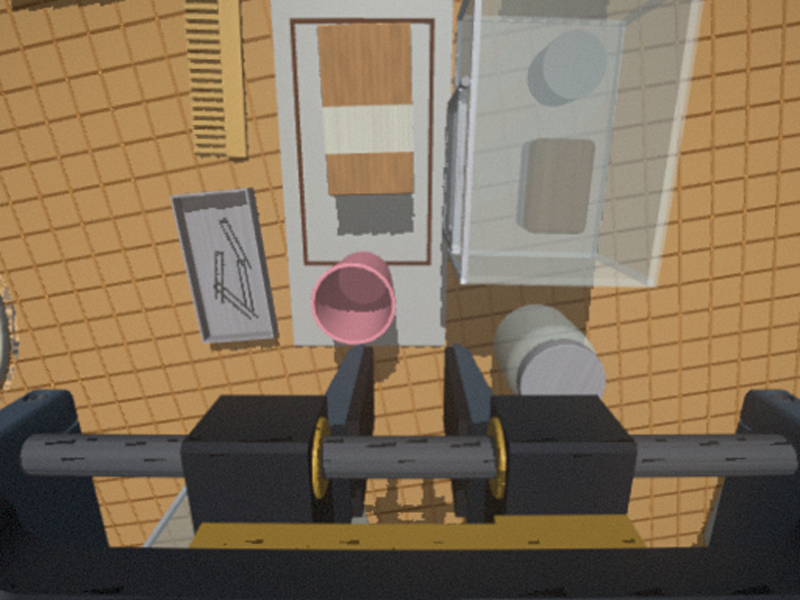

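View pics/s8c.png

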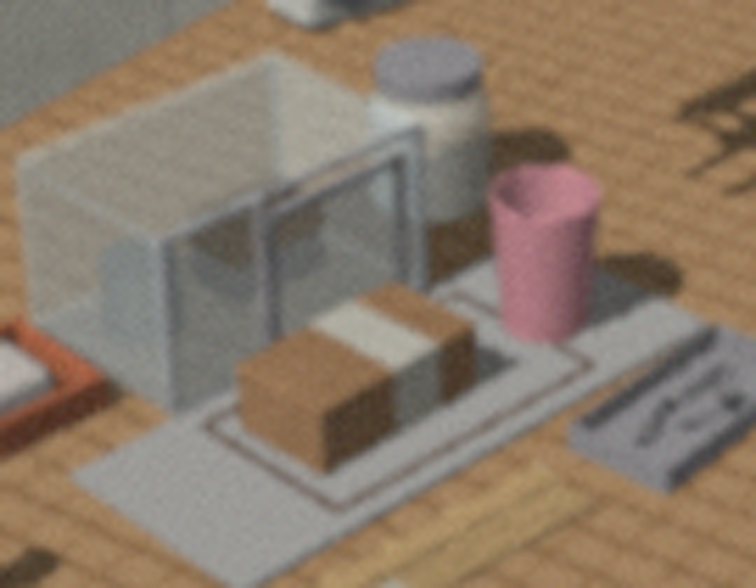

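The carton's top face is at (317..413, 24..195) in the wrist view, inside the outline at (291..433, 19..264). Its height is as expected for lying flat. I now work out its corners in the bay frame and recheck the door.

```bash
python3 - <<'E'
from h import *
np.set_printoptions(precision=4,suppress=True)
w=load("wrist8.pkl");s=load("side8.pkl");W=lambda u,v:(u*.64,v*.64);sc=lambda u,v:(u/5.6+180,v/5.6+150)
B=[onz(w,W(*p),.004)[:2] for p in [(292,20),(432,20),(430,263),(305,263)]]
c=np.mean(B,0); v=B[1]-B[2]; yaw=np.arctan2(-v[0],v[1]); R=np.array([[np.cos(yaw),np.sin(yaw)],[-np.sin(yaw),np.cos(yaw)]])
print("bay",c,yaw)
T=[onz(w,W(*p),.049)[:2] for p in [(317,26),(412,25),(413,192),(329,195)]]
for t in T: print(R@(t-c))
print("sizes",[np.linalg.norm(T[i]-T[(i+1)%4]).round(4) for i in range(4)])
for p,z in [((238,365),.049),((325,415),.049),((325,474),.004),((474,325),.049),((390,286),.049)]: print("side",R@(onz(s,sc(*p),z)[:2]-c))
a=onz(w,W(458,103),.11)-onz(w,W(448,250),.11); b=onz(w,W(473,60),.12)-onz(w,W(461,280),.12)
print("door ang",np.arctan2(-a[0],a[1])-np.arctan2(-b[0],b[1]))
crop(w,270,30,60,145,4.1,"pics/w8d.png")
w4=load("wrist4.pkl")
# bystander: cup rim centre before/after
def m(d):
    hsv=cv2.cvtColor(d["frame"],cv2.COLOR_RGB2HSV); k=((hsv[...,0]>165)&(hsv[...,1]>70)&(hsv[...,2]>60)).astype(np.uint8)
    n,l,st,ce=cv2.connectedComponentsWithStats(k); i=1+np.argmax(st[1:,4]); return ce[i],st[i]
print(m(load("side4.pkl")),m(s))
E
```

```text
bay [0.5221 0.0639] -0.16434634683923913
[-0.0292  0.0863]
[0.0414 0.0865]
[ 0.042  -0.0349]
[-0.0263 -0.0369]
sizes [np.float64(0.0707), np.float64(0.1213), np.float64(0.0683), np.float64(0.1232)]
side [0.0317 0.0903]
side [-0.0401  0.0896]
side [-0.0332  0.0854]
side [-0.0335 -0.0321]
side [ 0.032  -0.0279]
door ang -0.02174023499151509
(array([276.6094, 193.7232]), array([268, 180,  19,  30, 448], dtype=int32)) (array([276.5737, 193.7052]), array([268, 180,  19,  30, 441], dtype=int32))
```

View pics/w8d.png

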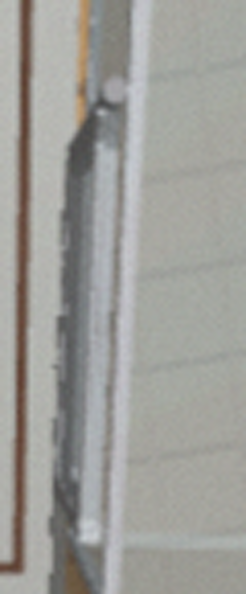

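```bash
python3 - <<'E'
from station import manip
print(manip.hand_in()); print(manip.state()["clock"])
E
```

```text
the job is handed in; nothing more can be done
None
the job is handed in; nothing more can be done
```

I shut the door with the closed fingertips while the carton was still standing. Then I pushed the carton high on its outer face until it toppled into the bay. I raised the hand clear, stopped above the scene and handed the job in at about 7.4 s; no verdict is reported.

**Door:** I pushed until the contact force rose to about 20 N against the stop. After I backed off, it measured about 0.00 rad in the wrist view. After the topple it read -0.02 rad from coarser pixels and still looked shut in the close-up.

**Carton:** It lies flat on its broad side. In the bay frame its corners measured x from -0.029 to 0.042 m and y from -0.037 to 0.087 m in the wrist view. The side view gave x from -0.040 to 0.032 m and y from -0.032 to 0.090 m. The two views disagree by up to about 10 mm in x, but both are inside the ±0.060 and ±0.104 m limits.

**Bystanders:** The cup's position in the side image changed by less than 0.1 pixel between before and after the topple. The jar, tray, comb and dish looked unmoved by eye; I did not check the bottle after the topple. The force readings at the end were only noise.

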